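# Close the leaf jig and hold the cam clamp at full lift

## Task

Get the knife blank in the drill jig ready for drilling: take the folded-back hinged drill plate by its grip bar and flip it right over so that it lies flat over the blank's tang. Then grip the knob of the cam lever and swing it to its highest lift, where the jaw is pushed furthest onto the blank and the lever lies parallel to the blank, pointing away from the drill plate (further on, the cam lifts less again). The cam springs back, so finish while still gripping the knob and holding it at that point; leave the other things on the bench where they are.

Things in the scene. Friction and masses are not known exactly. Their poses are not given: they have to be found in the camera images.
- jig: steel leaf drill jig, fixed to the bench: base plate 220 x 250 mm and 20 mm thick, carrying the bed for the knife blank, the hinged drill plate and the cam clamp. Origin on the bench under the bed, below the middle of the closed drill plate; z up; the base plate spans x -105 to 115 mm and y -180 to 70 mm. +x points from the closed grip bar to the hinge (away from the robot at yaw 0), -y along the bed towards the blank's tip.
- leaf_hinge (a point): middle of the drill plate's hinge axis, 35 mm along the jig's +x from its origin and 52 mm above the bench; the axis runs along the jig's y. Axes as the jig's.
- leaf (a joint): angle of the hinged drill plate (steel leaf 60 mm wide with two brass bushes): 0 = lying flat over the blank's tang, its stop; about 1.57 = upright; 2.95 = folded right back beyond the hinge (jig's +x). Stiff hinge (about 0.2 N m) that stays where it is left; starts folded back at 2.4 to 2.9.
- leaf_bar (a point): middle of the drill plate's round grip bar: 12 mm thick, 48 mm free length between its two side arms, parallel to the hinge axis and 110 mm from it, with a 44 mm open gap between the bar and the plate's edge. At joint angle q the bar lies 110*cos(q) mm from the hinge towards the jig's -x and 110*sin(q) mm above it. It can be pinched from above across the bar all through the swing (it turns between the fingers).
- cam_pivot (a point): point on the upright axis of the cam lever, 95 mm above the bench (the height of the middle of its knob); 70 mm along the jig's +x and 100 mm along its -y from its origin. Axes as the jig's.
- cam (a joint): angle of the cam lever about its upright axis, counter-clockwise from above positive, range 0 to 2.4. 1.4 = highest lift: the lever then points straight along the jig's -y, parallel to the blank and away from the drill plate; below and above 1.4 the cam lifts less. Starts at 0 to 0.25 (lever lying across the blank, towards the jig's -x). A return spring pushes it off the high point (about 5 N at the knob there, more while it pushes the jaw), so it must be held.
- cam_knob (a point): middle of the upright round knob at the lever's end: 18 mm across, 48 mm high (bench heights 70 to 118 mm), 100 mm from the cam's axis; under it lies the flat lever, 18 mm wide, its top at 70 mm. It turns freely about its axis with the lever, between the fingers.
- jaw_center (a point): middle of the loose steel jaw block (23 x 30 x 14 mm) lying in its guides between the round eccentric cam and the blank, 47 mm above the bench. The cam pushes it along the jig's -x: its middle goes from about 27 mm to 22.5 mm beyond the jig's origin at the highest lift. It need not be touched.
- jaw: the same jaw block as a solid; origin at the middle of its underside.
- fence (a joint): how far the jaw has pressed the blank and the sprung fence back along the jig's -x, m: 0 free, about 0.003 at the highest lift (then pressing with about 8 N).
- blank_center (a point): middle of the bright knife blank (about 205 x 32 x 5 mm, 0.13 kg), already lying loose on the jig's bed, 40 mm above the bench, between the sprung fence (jig's -x side) and the jaw block; tip towards the jig's -y, tang under the drill plate when that is closed. It need not be touched.
- blank: the same bright knife blank as a solid; origin at the middle of its underside, y towards the tang.
- spare_bush: small brass spare drill bush, a ring 24 mm across and 14 mm high, lying on the jig's base plate beyond the hinge; a bystander. Origin at its underside.
- hammer: hammer, 260 mm long, lying to the left of the jig; a bystander. Origin at its underside.
- wood_rule: folded wooden rule, 200 x 30 x 12 mm, lying to the right of the jig; a bystander. Origin at its underside.
- spare_blank: second, dark knife blank, about 200 x 32 x 5 mm, lying on the bench beyond the jig; a bystander. Origin at its underside.
- oil_jar: small amber glass jar, 60 mm across, 80 mm high; a bystander. Origin at its underside.
- paint_tin: steel tin with paper label, 72 mm across, 85 mm high; a bystander. Origin at its underside.
- handle_scale: dark wooden handle scale, 120 x 35 x 14 mm; a bystander. Origin at its underside.
Mind the look-alikes: they are no part of the job. What is shaped like the blank but blue or yellow is not meant.

How it is judged:
By the outcome, as a careful person would: the job done as asked, in the order asked, and still so for the second after the job is handed in, while the arm keeps its last pose, push and grip.
It also fails if it takes over 61 s, if anything falls off the work surface, if the arm or the gripper's body presses on something with over 40 N, if the wrist force passes 120 N, or if a joint passes its speed limit or range.

## Robot

A 6-joint arm with a two-finger parallel gripper is mounted at the origin on the work surface. World frame = base frame: x ahead of the robot, y to its left, z up, the work surface at z = 0. Lengths are in m, angles in rad, forces in N, time in s.
With the tool pointing down it reaches from about 0.35 to 0.775 m from the base axis. Payload 7.3 kg.
Tool frame: the origin (TCP) lies midway between the tips of the shut fingers; the grasp point (between the pads) lies 19 mm behind it; z points along the fingers, y is the line along which they close (so a half turn about z gives the same grasp; the last joint's range is limited). The gripper opens to 92 mm and grips with 3 to 60 N. Pads are 19 mm wide; open, the fingers measure 130 mm over their backs; the gripper's body (75 mm by 190 mm) begins 47 mm behind the grasp point.
Start: joints at [0.969, 0.342, 1.524, -0, 1.275, -0.146], TCP at [0.231, 0.471, 0.227] pointing down, gripper open.
Joint ranges: [-2.53, 2.53], [-0.77, 2.02], [0.04, 2.7], [-1, 4.14], [0.28, 2.66], [-3.11, 3.11]. Speed limits (rad/s): [2.57, 2.57, 3.14, 3.14, 3.14, 3.14].

## Interface

Orientations are given as a unit quaternion [w, x, y, z].
In Python, from plant import status, cams, order, finder gives the robot as it stands. The module is installed in compiled form; this text tells all that it offers.
- The arm moves only by the shell command python3 -m creep 'ROWS' [FORCE]. ROWS is JSON, a list that holds one entry, the list of rows, each a list of 7 numbers: the turn, a rotation vector about the tool's x, y, z in rad, then the shift along the tool's x, y, z in m, then the opening in per cent of the stroke, from 0 (shut) to 100 (fully open). A call has 1 to 10 rows; each row is the pose to reach, as a shift and turn from the pose commanded when the call began, along the tool's axes at that moment; what a row does not reach only later rows make up. A row lasts 1/10 s, in which the tool goes at most 50 mm and 8.59 degrees, less where a joint would pass 70% of its speed; a pose out of reach is approached as far as the arm can. A call with a gripper value outside its range is refused whole. The fingers move at their own pace and stop on an object; FORCE is the grip in N (left out, the last holds). Time passes only in rows, so rows that repeat a pose let the fingers close. It gives the time, the measured TCP pose, the force, the opening and the grip force at its end, in the units of the state.
- status.get_obs(): the state, without advancing time (a new reading comes with each control period).
- cams.get_image(name): name is "scene" or "top" or "wrist"; returns (picture, depth): 480x640x3 uint8, blue, green, red; 480x640 float32, m along the optical axis (not along the pixel's ray), 0 where there is no reading.
- cams.camera_model(name): a dict with "fx", "fy", "cx", "cy" (pixels), "origin" and "rotation" of the camera in the world. Camera axes: x right, y down, z forward; pixel columns grow to the right and rows downward; lengths in m; the calibration is good to about 2 mm. The wrist camera is an equidistant fisheye: a pixel r from the principal point sees the ray r / f radians off the axis. A picture is of the moment at which its call begins: read the wrist's pose just before it. camera_model takes no time and is no camera call; for the wrist camera it gives the pose at the moment of the call.
- order.hand_in(): hands the job in; it is judged then, once.
Trained networks look in the newest picture that a camera, given by its name, has taken for a name from the list of things; names that differ only in an ending like _2 or _b are one class to them, and where a whole thing is asked for, a point or a joint stands for the part that bears it (a point fixed in the world has none). Each returns a list of dicts, best first, with "p" (0 to 1); they miss things now and then, are a little off and sometimes report something else, mostly with a low value. They report only what shows in the picture. A call takes as long as a camera call. They do not tell look-alikes from the thing itself.
- finder.trace(camera, target): "mask" (480x640 bool, what is visible of it) and "location" ([column, row] in pixels, amid what is visible of it).
The state is a dict: "time": time; "q": joint angles; "dq": joint speeds; "tau": joint torques, N m; "tool_pos": TCP position; "ee_rot": TCP orientation; "contact_force": force on the tool from outside, world axes, zero at the start; "wrist_torque": the same for the moment, N m; "opening": opening from 0.0 (shut) to 1.0 (fully open); "finger_force": force on a finger pad.
Only numpy, scipy, OpenCV 4.12 (cv2) and the standard library are available. Lean on these libraries where they do the work, as an engineer would, in place of code of your own. Each camera call takes 0.05 s, during which the arm holds its last target. There are 200 camera calls.

## Working session

There is one attempt and no reset: what is moved stays moved. The work goes in short steps, Python scripts to look and compute and a shell command to move; the robot and the scene stay as the last step left them, time stands still between calls to the robot, and variables do not carry over. Pictures are saved under pics/ and viewed, at most 10 in all, crops included, and the job is handed in when it is done.

```bash
mkdir -p pics
cat > h.py <<'E'
import numpy as np, cv2
from plant import status, cams, order, finder
def world(cam,D,c,r,z=None):
    m=cams.camera_model(cam);R=np.array(m["rotation"]).reshape(3,3);o=np.array(m["origin"])
    d=np.array([(c-m["cx"])/m["fx"],(r-m["cy"])/m["fy"],1.0]);d=R@d
    if z is not None: return o+d*(z-o[2])/d[2]
    return o+d*D[int(round(r)),int(round(c))]
def cloud(cam,D,mask=None):
    m=cams.camera_model(cam);R=np.array(m["rotation"]).reshape(3,3);o=np.array(m["origin"])
    v,u=np.nonzero((D>0)&(mask if mask is not None else True));d=D[v,u]
    return np.c_[(u-m["cx"])/m["fx"]*d,(v-m["cy"])/m["fy"]*d,d]@R.T+o,u,v
E
python3 - <<'E'
from h import *
s=status.get_obs();print(s["time"],s["tool_pos"],s["ee_rot"],s["opening"],s["contact_force"])
for c in("top","scene"):
    I,D=cams.get_image(c);cv2.imwrite(f"pics/{c}0.png",I);np.save(f"{c}D.npy",D)
    for t in("leaf_bar","cam_knob","jig","blank","leaf"):
        for x in finder.trace(c,t)[:3]:
            l=x["location"];P,_,_=cloud(c,D,x["mask"]);print(c,t,round(x["p"],2),np.round(l),x["mask"].sum(),np.round(np.median(P,0),3) if len(P) else None)
E
```

```text
0.0 [0.23084396 0.47106081 0.22602806] [-2.66766231e-04  2.25914861e-01  9.74146736e-01 -7.36072234e-04] 0.9982406872644864 [ 0.20532506 -0.13098686 -0.23276904]Traceback (most recent call last):
  File "<stdin>", line 7, in <module>
  File "h.py", line 9, in cloud
    m=cams.camera_model(cam);R=np.array(m["rotation"]).reshape(3,3);o=np.array(m["origin"])
                               ~~~~~~~~~~~~~~~~~~~~~~~~~~~~~~~^^^^^
ValueError: cannot reshape array of size 4 into shape (3,3)
```

View pics/top0.png

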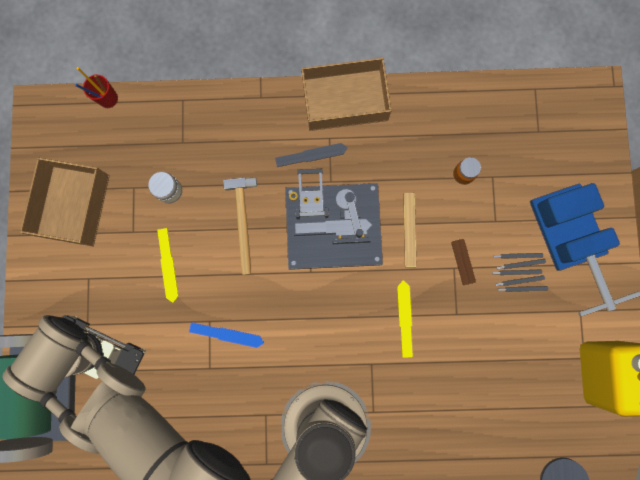

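The top view shows the jig at about (334,226), with the leaf folded back and its bar near (311,171). The cam lever runs from (346,198) to its knob near (361,233). The yellow and blue blank shapes are decoys. The camera rotation is a quaternion, so I'll fix the helper.

```bash
sed -i 's/R=np.array(m\["rotation"\]).reshape(3,3)/R=rot(m["rotation"])/' h.py
cat >> h.py <<'E'
from scipy.spatial.transform import Rotation
def rot(q): return Rotation.from_quat(np.roll(q,-1)).as_matrix()
E
python3 - <<'E'
from h import *
C={}
for c in("top","scene"):
    I,D=cams.get_image(c);np.save(f"{c}D.npy",D);C[c]=I
    for t in("leaf_bar","cam_knob","jig","blank","leaf"):
        for x in finder.trace(c,t)[:2]:
            l=x["location"];P,_,_=cloud(c,D,x["mask"]);print(c,t,round(x["p"],2),np.round(l),x["mask"].sum(),np.round(np.median(P,0),3) if len(P) else None)
            if c=="top" and t=="jig":
                Q=P[(P[:,2]>.012)&(P[:,2]<.027)];print(cv2.minAreaRect((Q[:,:2]*1000).astype(np.float32)))
        
I=C["top"];cv2.imwrite("pics/crop1.png",cv2.resize(I[150:280,265:405],None,fx=4.5,fy=4.5,interpolation=cv2.INTER_CUBIC))
cv2.imwrite("pics/scene0.png",C["scene"])
E
```

```text
top leaf_bar 0.74 [309. 197.] 799 [0.588 0.019 0.067]
top leaf_bar 0.74 [345. 212.] 43 [ 0.544 -0.074  0.055]
top cam_knob 0.96 [350. 203.] 530 [ 0.568 -0.083  0.069]
top jig 0.83 [330. 218.] 6928 [ 0.52  -0.036  0.023]
((522.6493530273438, -37.40931701660156), (221.45751953125, 250.3172149658203), 1.1142561435699463)
top blank 0.81 [405. 318.] 863 [ 0.275 -0.218  0.006]
top blank 0.69 [168. 266.] 855 [0.428 0.409 0.005]
scene leaf_bar 0.92 [279. 284.] 931 [0.598 0.022 0.068]
scene cam_knob 0.89 [265. 253.] 886 [ 0.571 -0.08   0.068]
scene jig 0.75 [286. 272.] 7593 [ 0.559 -0.004  0.021]
scene blank 0.91 [309. 189.] 559 [ 0.282 -0.216  0.004]
scene blank 0.86 [484. 360.] 1397 [0.435 0.412 0.005]
scene leaf 0.58 [282. 285.] 1033 [0.6   0.021 0.068]
```

View pics/crop1.png

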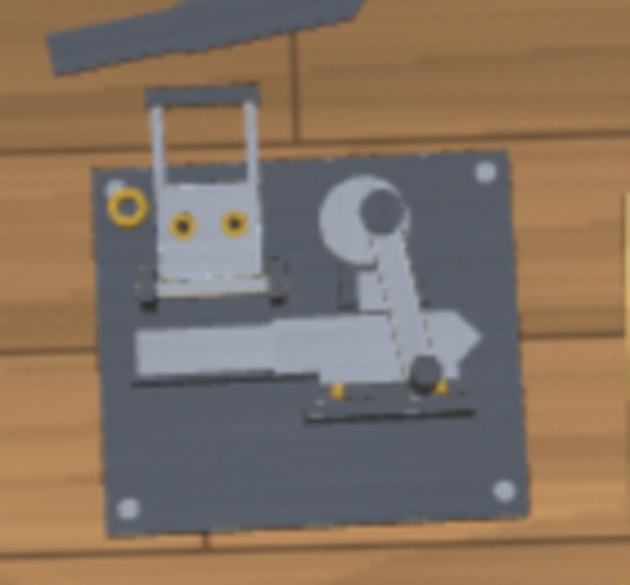

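View pics/scene0.png

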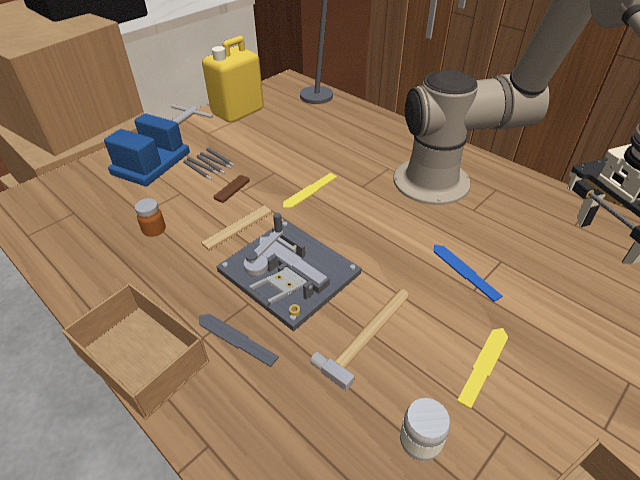

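Candidates, as top-view pixels:
- **Leaf and grip bar:** dark bar at (310,171), the far end of the folded leaf.
- **Knob:** (360,232) at the lever's tip. The disc at (349,197) is the pivot cap, not the knob.
- **Look-alikes:** yellow blanks at (168,266) and (405,318), blue at (227,335), the dark spare at (311,155). The real blank is at (333,228) on the bed.

The crop confirms both choices. Next I'll compute their positions.

```bash
cat >> h.py <<'E'
yaw=np.deg2rad(1.1);cz,sz=np.cos(yaw),np.sin(yaw);RJ=np.array([[cz,-sz,0],[sz,cz,0],[0,0,1]])
OJ=np.array([.5226,-.0374,0])-RJ@[.005,-.055,0]
def J(*p): return OJ+RJ@np.array(p)
def togo(p,ty=yaw):
    "grasp point p, closing along direction ty -> rotvec, shift of tool"
    s=status.get_obs();R=rot(s["ee_rot"]);y=np.array([np.cos(ty),np.sin(ty),0]);z=np.array([0,0,-1.]);T=np.c_[np.cross(y,z),y,z]
    t=np.array(p)+np.array([0,0,-.019])
    print("rv",np.round(Rotation.from_matrix(R.T@T).as_rotvec(),3),"shift",np.round(R.T@(t-s["tool_pos"]),4))
E
python3 - <<'E'
from h import *
D=np.load("topD.npy");I=cv2.imread("pics/top0.png")
print("origin",OJ)
for n,(c,r) in dict(bar=(309.9,171.3),knob=(359.7,232.2)).items():
    print(n,np.round(world("top",D,c,r),4),np.round((world("top",D,c,r)-OJ)@RJ,4))
P,u,v=cloud("top",D);Q=(P-OJ)@RJ
w=(abs(Q[:,1])<.028)&(Q[:,0]>.1)&(Q[:,0]<.17)&(Q[:,2]>.04)
print("bar cloud",w.sum(),np.round(np.c_[Q[w],u[w],v[w]][::6],3).tolist())
w=(abs(Q[:,1]+.12)<.04)&(Q[:,0]>-.06)&(Q[:,0]<.01)&(Q[:,2]>.1);print("knob",w.sum(),Q[w].mean(0),Q[w].min(0),Q[w].max(0))
for i,x in enumerate(Q[w]): pass
q=np.arctan2(*0+np.array([0,1])) if 0 else None
P0=J(.13,0,.09);togo([*P0[:2],.22])
E
```

```text
origin [0.51654506 0.01749388 0.        ]
bar [0.6551 0.0187 0.0881] [ 0.1386 -0.0015  0.0881]
knob [ 0.4895 -0.102   0.1148] [-0.0294 -0.119   0.1148]
bar cloud 143 [[0.147, 0.016, 0.082, 303.0, 169.0], [0.146, 0.001, 0.085, 309.0, 169.0], [0.144, -0.015, 0.086, 315.0, 169.0], [0.143, 0.026, 0.088, 299.0, 170.0], [0.143, 0.011, 0.087, 305.0, 170.0], [0.141, -0.005, 0.091, 311.0, 170.0], [0.141, -0.02, 0.088, 317.0, 170.0], [0.141, 0.021, 0.086, 301.0, 171.0], [0.14, 0.006, 0.086, 307.0, 171.0], [0.138, -0.01, 0.094, 313.0, 171.0], [0.138, -0.025, 0.089, 319.0, 171.0], [0.139, 0.017, 0.084, 303.0, 172.0], [0.137, 0.001, 0.089, 309.0, 172.0], [0.136, -0.015, 0.09, 315.0, 172.0], [0.136, 0.027, 0.088, 299.0, 173.0], [0.133, 0.011, 0.095, 305.0, 173.0], [0.136, -0.004, 0.08, 311.0, 173.0], [0.133, -0.027, 0.085, 320.0, 173.0], [0.131, 0.025, 0.084, 300.0, 175.0], [0.124, -0.027, 0.092, 320.0, 176.0], [0.123, 0.025, 0.086, 300.0, 178.0], [0.12, 0.026, 0.076, 300.0, 180.0], [0.111, -0.026, 0.081, 320.0, 182.0], [0.104, -0.026, 0.074, 320.0, 185.0]]
knob 44 [-0.0296339  -0.11722267  0.11693276] [-0.03783401 -0.12496932  0.10099324] [-0.02109546 -0.10973316  0.12439431]
rv [ 0.    -0.     1.096] shift [-0.5717 -0.2225  0.0257]
```

```bash
python3 -m creep '[[[0,0,0.14,-0.04,-0.015,0.005,35],[0,0,0.28,-0.09,-0.034,0.01,35],[0,0,0.42,-0.13,-0.05,0.01,35],[0,0,0.56,-0.18,-0.068,0.01,35],[0,0,0.70,-0.23,-0.086,0.01,35],[0,0,0.84,-0.28,-0.105,0.01,35],[0,0,0.98,-0.33,-0.124,0.02,35],[0,0,1.096,-0.38,-0.142,0.02,35],[0,0,1.096,-0.43,-0.161,0.026,35],[0,0,1.096,-0.48,-0.18,0.026,35]]]' 15; python3 -c "
from h import *
togo(J(.1405,0,.2));togo(J(.1405,0,.0825))"
```

```text
time: 1.7
tool_pos: [0.5673, 0.1145, 0.201]
ee_rot: [-0.0, 0.7, 0.714, -0.0]
contact_force: [-0.2, 0.4, 0.2]
opening: 0.349
finger_force: 0.0
rv [-0.    -0.    -0.001] shift [-0.0959  0.088   0.0199]
rv [-0.    -0.    -0.001] shift [-0.096   0.088   0.1374]
```

```bash
python3 -m creep '[[[0,0,0,-0.03,0.03,0,35],[0,0,0,-0.07,0.065,0.01,35],[0,0,0,-0.096,0.088,0.03,35],[0,0,0,-0.096,0.088,0.06,35],[0,0,0,-0.096,0.088,0.07,35],[0,0,0,-0.096,0.088,0.07,35]]]'; python3 -c "
from h import *
togo(J(.1405,0,.0825))
I,D=cams.get_image('wrist');cv2.imwrite('pics/w1.png',I)"
```

```text
time: 2.3
tool_pos: [0.6547, 0.0224, 0.1295]
ee_rot: [-0.002, 0.7, 0.714, -0.001]
contact_force: [-0.2, -0.3, 1.3]
opening: 0.349
finger_force: 0.0
rv [-0.004 -0.001  0.   ] shift [-0.0023  0.0025  0.066 ]
```

View pics/w1.png

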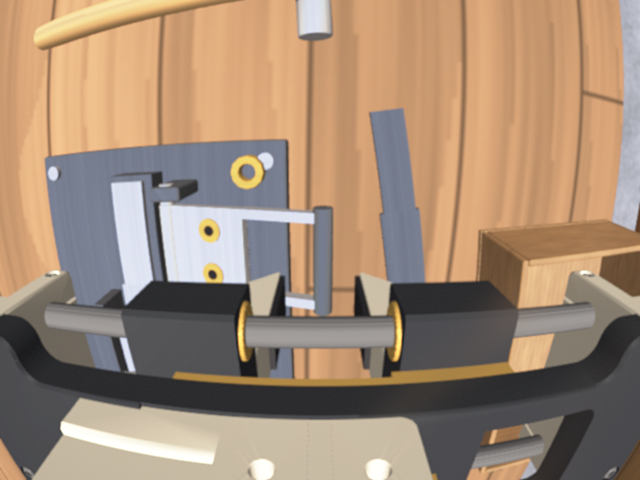

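The wrist view shows the bar at columns 315–331, midway between the finger tips at 280 and 360. The inner finger lines up with the gap, so I'll descend and close.

```bash
python3 -m creep '[[[0,0,0,-0.001,0.001,0.02,35],[0,0,0,-0.001,0.001,0.045,35],[0,0,0,-0.001,0.001,0.065,35],[0,0,0,-0.001,0.001,0.066,35],[0,0,0,-0.001,0.001,0.066,5],[0,0,0,-0.001,0.001,0.066,5],[0,0,0,-0.001,0.001,0.066,5],[0,0,0,-0.001,0.001,0.066,5],[0,0,0,-0.001,0.001,0.066,5]]]' 20; python3 -c "
from h import *
s=status.get_obs();print(s['contact_force'])
g=s['tool_pos']+[0,0,.019];p=(g-OJ)@RJ;print('grasp in jig',p, 'q',np.arctan2(p[2]-.052,.035-p[0]),np.hypot(p[2]-.052,.035-p[0]))
for q in np.arange(2.8,-.01,-.2):print(round(q,2),np.round([-.11*np.cos(q)-(p[0]-.035),.052+.11*np.sin(q)-p[2]],3))"
```

```text
time: 3.25
tool_pos: [0.6568, 0.0211, 0.0659]
ee_rot: [-0.0, 0.7, 0.714, 0.0]
contact_force: [-3.5, 0.3, 0.3]
opening: 0.123
finger_force: 20.0
[-3.48411618  0.30385364  0.3396788 ]
grasp in jig [0.14034178 0.00091015 0.08488582] q 2.8389974201399406 0.11035564561985416
2.8 [-0.002  0.004]
2.6 [-0.011  0.024]
2.4 [-0.024  0.041]
2.2 [-0.041  0.056]
2.0 [-0.06   0.067]
1.8 [-0.08   0.074]
1.6 [-0.102  0.077]
1.4 [-0.124  0.076]
1.2 [-0.145  0.07 ]
1.0 [-0.165  0.06 ]
0.8 [-0.182  0.046]
0.6 [-0.196  0.029]
0.4 [-0.207  0.01 ]
0.2 [-0.213 -0.011]
-0.0 [-0.215 -0.033]
```

```bash
python3 -m creep '[[[0,0,0,0,-0.002,-0.004,5],[0,0,0,0,-0.011,-0.024,5],[0,0,0,0,-0.024,-0.041,5],[0,0,0,0,-0.041,-0.056,5],[0,0,0,0,-0.06,-0.067,5],[0,0,0,0,-0.08,-0.074,5],[0,0,0,0,-0.102,-0.077,5],[0,0,0,0,-0.124,-0.076,5],[0,0,0,0,-0.145,-0.07,5],[0,0,0,0,-0.145,-0.07,5]]]'; python3 -c "
from h import *
s=status.get_obs();print(s['contact_force'])
g=s['tool_pos']+[0,0,.019];p=(g-OJ)@RJ;print('grasp in jig',p, 'q',np.arctan2(p[2]-.052,.035-p[0]),np.hypot(p[2]-.052,.035-p[0]))
for q in np.arange(1,-.21,-.2):print(round(q,2),np.round([-.11*np.cos(q)-(p[0]-.035),.052+.11*np.sin(q)-p[2]],3))"
```

```text
time: 4.25
tool_pos: [0.5103, 0.0183, 0.1379]
ee_rot: [0.001, 0.7, 0.714, 0.0]
contact_force: [-9.7, 1.1, 18.7]
opening: 0.123
finger_force: 20.0
[-9.69584136  1.08307493 18.68865165]
grasp in jig [-0.00624946  0.00092995  0.15692473] q 1.1962230522315238 0.1127418146134504
1.0 [-0.018 -0.012]
0.8 [-0.035 -0.026]
0.6 [-0.05  -0.043]
0.4 [-0.06  -0.062]
0.2 [-0.067 -0.083]
0.0 [-0.069 -0.105]
-0.2 [-0.067 -0.127]
```

```bash
python3 -m creep '[[[0,0,0,0,-0.02,0.009,5],[0,0,0,0,-0.038,0.022,5],[0,0,0,0,-0.052,0.039,5],[0,0,0,0,-0.062,0.058,5],[0,0,0,0,-0.068,0.078,5],[0,0,0,0,-0.07,0.09,5],[0,0,0,0,-0.07,0.1,5],[0,0,0,0,-0.07,0.102,5],[0,0,0,0,-0.07,0.102,5]]]'; python3 -c "
from h import *
s=status.get_obs();print(s['contact_force'])
g=s['tool_pos']+[0,0,.019];p=(g-OJ)@RJ;print('grasp in jig',p, 'q',np.arctan2(p[2]-.052,.035-p[0]),np.hypot(p[2]-.052,.035-p[0]))"
```

```text
time: 5.15
tool_pos: [0.4404, 0.017, 0.0329]
ee_rot: [-0.002, 0.7, 0.714, -0.001]
contact_force: [-6.5, 0.4, -1.6]
opening: 0.121
finger_force: 20.0
[-6.50738985  0.40337315 -1.60927778]
grasp in jig [-0.07614135  0.00091926  0.05186248] q -0.00123730550343433 0.11114143692860201
```

```bash
python3 -m creep '[[[0,0,0,0,0.001,0.002,5],[0,0,0,0,0.001,0.004,5],[0,0,0,0,0.001,0.004,5]]]'; python3 -c "
from h import *
s=status.get_obs();print(s['contact_force'])"
```

```text
time: 5.45
tool_pos: [0.4404, 0.017, 0.0303]
ee_rot: [-0.002, 0.7, 0.714, -0.002]
contact_force: [-14.6, 0.1, 17.0]
opening: 0.122
finger_force: 20.0
[-14.61536973   0.06775431  16.96491931]
```

```bash
python3 -m creep '[[[0,0,0,0,0.001,-0.001,35],[0,0,0,0,0.001,-0.002,35],[0,0,0,0,0.001,-0.003,35],[0,0,0,0,0.001,-0.003,35],[0,0,0,0,0.001,-0.03,35],[0,0,0,0,0.001,-0.07,35],[0,0,0,0,0.001,-0.11,40],[0,0,0,0,0.001,-0.15,40],[0,0,0,0,0.001,-0.15,40]]]'; python3 -c "
from h import *
togo(J(-.0298,-.1170,.15))
I,D=cams.get_image('top');cv2.imwrite('pics/top2.png',cv2.resize(I[150:280,265:405],None,fx=4,fy=4))
P,u,v=cloud('top',D);Q=(P-OJ)@RJ
for x in np.arange(-.08,.04,.01):
  w=(abs(Q[:,1])<.03)&(abs(Q[:,0]-x)<.005);print(round(x,2),np.round(np.percentile(Q[w,2],[20,50,80]),3))
w=(abs(Q[:,1]+.14)<.07)&(Q[:,0]>-.06)&(Q[:,0]<.03)&(Q[:,2]>.1)&(Q[:,2]<.13);print('knob',w.sum(),Q[w].mean(0))"
```

```text
time: 6.35
tool_pos: [0.4475, 0.0165, 0.1844]
ee_rot: [0.004, 0.7, 0.714, 0.003]
contact_force: [-1.0, -0.3, -0.5]
opening: 0.398
finger_force: 0.0
rv [ 0.011  0.002 -0.   ] shift [-0.1172  0.0387  0.054 ]
-0.08 [0.543 0.544 0.546]
-0.07 [0.543 0.545 0.547]
-0.06 [0.541 0.543 0.546]
-0.05 [0.536 0.54  0.542]
-0.04 [0.528 0.532 0.535]
-0.03 [0.518 0.521 0.527]Traceback (most recent call last):
  File "<string>", line 7, in <module>
    w=(abs(Q[:,1])<.03)&(abs(Q[:,0]-x)<.005);print(round(x,2),np.round(np.percentile(Q[w,2],[20,50,80]),3))
                                                                       ~~~~~~~~~~~~~^^^^^^^^^^^^^^^^^^^
    return _quantile_unchecked(
        a, q, axis, out, overwrite_input, method, keepdims, weights)
    return _ureduce(a,
                    func=_quantile_ureduce_func,
    ...<5 lines>...
                    overwrite_input=overwrite_input,
                    method=method)
    r = func(a, **kwargs)
    result = _quantile(arr,
                       quantiles=q,
    ...<2 lines>...
                       out=out,
                       weights=wgt)
    slices_having_nans = np.isnan(arr[-1, ...])
                                  ~~~^^^^^^^^^
IndexError: index -1 is out of bounds for axis 0 with size 0
```

View pics/top2.png

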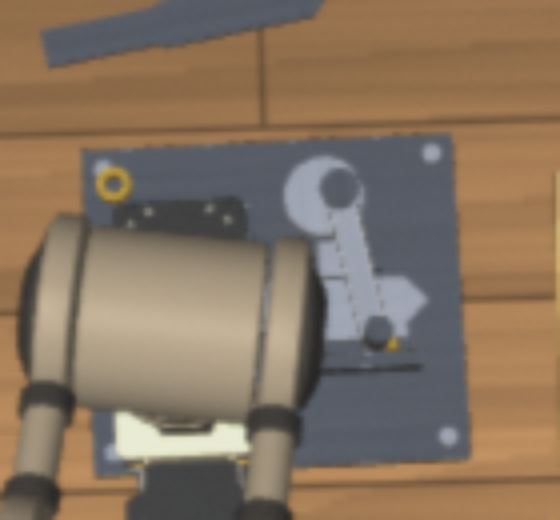

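The arm hides the leaf here. The knob is unchanged, at crop (378,332). I'll move over it and check the leaf from the scene camera.

```bash
python3 -m creep '[[[0,0,0,-0.04,0.013,0,45],[0,0,0,-0.08,0.026,0,45],[0,0,0,-0.117,0.035,0.01,45],[0,0,0,-0.117,0.035,0.04,45],[0,0,0,-0.117,0.035,0.05,45],[0,0,0,-0.117,0.035,0.05,45]]]'; python3 -c "
from h import *
togo(J(-.0298,-.1170,.096))
I,D=cams.get_image('scene')
P,u,v=cloud('scene',D);Q=(P-OJ)@RJ
w0=(abs(Q[:,1])<.022)
for x in np.arange(-.08,.12,.02):
  w=w0&(abs(Q[:,0]-x)<.006);print(round(x,2),w.sum(),np.round(np.percentile(Q[w,2],[10,50,90]),3) if w.any() else '')
cv2.imwrite('pics/s2.png',cv2.resize(I[190:350,190:390],None,fx=3.5,fy=3.5))
I,D=cams.get_image('wrist');cv2.imwrite('pics/w2.png',I)"
```

```text
time: 7.0
tool_pos: [0.4796, -0.0986, 0.127]
ee_rot: [-0.003, 0.7, 0.714, -0.001]
contact_force: [0.4, -0.2, 0.9]
opening: 0.446
finger_force: 0.0
rv [-0.005 -0.002 -0.   ] shift [-0.0018  0.0096  0.05  ]
-0.08 81 [0.018 0.021 0.057]
-0.06 55 [0.019 0.02  0.022]
-0.04 17 [0.018 0.02  0.022]
-0.02 66 [0.054 0.056 0.057]
0.0 80 [0.055 0.057 0.059]
0.02 102 [0.021 0.056 0.057]
0.04 170 [0.019 0.036 0.058]
0.06 86 [0.018 0.02  0.021]
0.08 92 [0.018 0.02  0.021]
0.1 87 [0.018 0.02  0.021]
```

View pics/s2.png

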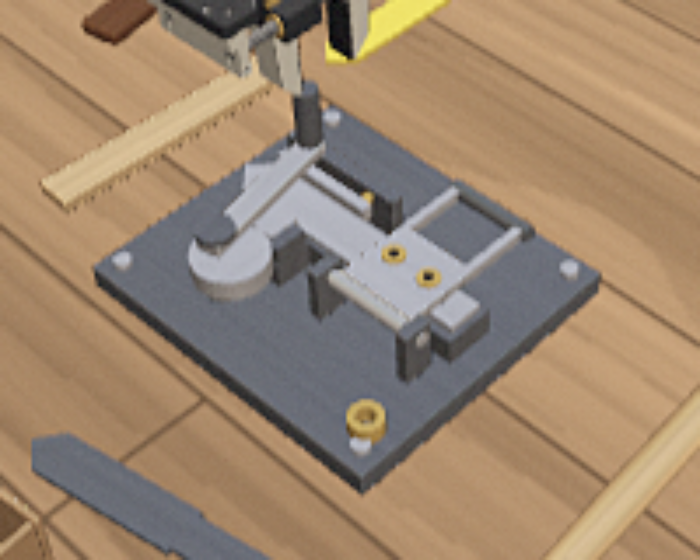

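View pics/w2.png

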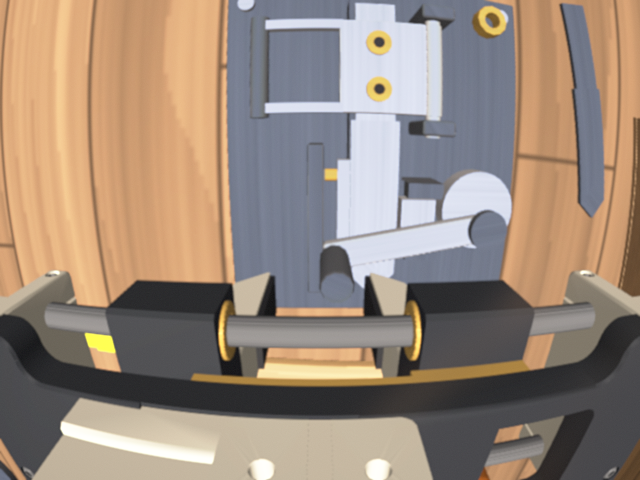

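The scene crop shows the leaf lying flat: its top reads an even 56 mm and both bushes are on top. In the wrist view the knob is at (336,270), slightly right of the finger centre, which matches the computed 9.6 mm. I'll grip it now.

```bash
python3 -m creep '[[[0,0,0,-0.002,0.007,0,45],[0,0,0,-0.002,0.0095,0.02,45],[0,0,0,-0.002,0.0095,0.045,45],[0,0,0,-0.002,0.0095,0.047,45],[0,0,0,-0.002,0.0095,0.047,5],[0,0,0,-0.002,0.0095,0.047,5],[0,0,0,-0.002,0.0095,0.047,5],[0,0,0,-0.002,0.0095,0.047,5],[0,0,0,-0.002,0.0095,0.047,5]]]' 30; python3 -c "
from h import *
s=status.get_obs();print(s['contact_force'])
p=(s['tool_pos']-OJ)@RJ;d=p-[.07,-.1,0];print('tcp in jig',p,'r',np.hypot(*d[:2]))
a=np.arctan2(d[1],d[0]);c=a+np.pi/2+1.4;print('cam',c)
for k in np.arange(.1,1.41,.1):
  b=k-1.4-np.pi/2;print(round(k,2),np.round([-.1+.1*np.sin(b)-p[1],.07+.1*np.cos(b)-p[0]],3))"
```

```text
time: 8.0
tool_pos: [0.4892, -0.1013, 0.0833]
ee_rot: [-0.001, 0.7, 0.714, -0.001]
contact_force: [-8.0, -1.8, 6.4]
opening: 0.188
finger_force: 30.0
[-8.04670543 -1.80478948  6.35203393]
tcp in jig [-0.02957585 -0.11828473  0.0832682 ] r 0.1012407047640589
cam 0.010806698767257927
0.1 [-0.008  0.003]
0.2 [-0.018  0.006]
0.3 [-0.027  0.01 ]
0.4 [-0.036  0.015]
0.5 [-0.044  0.021]
0.6 [-0.051  0.028]
0.7 [-0.058  0.035]
0.8 [-0.064  0.043]
0.9 [-0.069  0.052]
1.0 [-0.074  0.061]
1.1 [-0.077  0.07 ]
1.2 [-0.08  0.08]
1.3 [-0.081  0.09 ]
1.4 [-0.082  0.1  ]
```

```bash
python3 -m creep '[[[0,0,0,-0.008,0.003,0,5],[0,0,0,-0.018,0.006,0,5],[0,0,0,-0.027,0.01,0,5],[0,0,0,-0.036,0.015,0,5],[0,0,0,-0.044,0.021,0,5],[0,0,0,-0.051,0.028,0,5],[0,0,0,-0.058,0.035,0,5],[0,0,0,-0.064,0.043,0,5],[0,0,0,-0.069,0.052,0,5],[0,0,0,-0.069,0.052,0,5]]]' 40
cat > m.py <<'E'
from h import *
s=status.get_obs();print(s['contact_force'],s['opening'],s['finger_force'])
p=(s['tool_pos']-OJ)@RJ;d=p-[.07,-.1,0];print('tcp in jig',p,'r',np.hypot(*d[:2]))
print('cam',np.arctan2(d[1],d[0])+np.pi/2+1.4,'to go x,y',-.2-p[1],.07-p[0])
E
python3 m.py
```

```text
time: 9.0
tool_pos: [0.5398, -0.1765, 0.0833]
ee_rot: [0.0, 0.7, 0.714, -0.007]
contact_force: [-23.2, -28.1, 7.9]
opening: 0.188
finger_force: 40.0
[-23.18661027 -28.07814825   7.8979503 ] 0.1879061558051944 39.9846750497818
tcp in jig [ 0.01953174 -0.19438687  0.08332896] r 0.10703236055181631
cam 0.9089825990362845 to go x,y -0.005613128942946133 0.05046825514472529
```

Run:
```python
from h import *
D=np.load("topD.npy");P,u,v=cloud("top",D);Q=(P-OJ)@RJ
w=(abs(Q[:,0]-.07)<.04)&(abs(Q[:,1]+.1)<.04)
print(np.histogram(Q[w,2],np.arange(.015,.13,.005)))
w2=w&(Q[:,2]>.072);print("cap",w2.sum(),Q[w2].mean(0),Q[w2].min(0),Q[w2].max(0))
B=(Q[:,2]>.012)&(Q[:,2]<.028)&(abs(Q[:,0])<.13)&(Q[:,1]>-.2)&(Q[:,1]<.09)
print("base",Q[B].min(0),Q[B].max(0))
e=B
for y in(-.17,-.13,-.09,-.05,-.01,.03,.06):
  k=B&(abs(Q[:,1]-y)<.006);print(y,np.round([Q[k,0].min(),Q[k,0].max()],4))
I,_=cams.get_image("top");cv2.imwrite("pics/t3.png",cv2.resize(I[170:280,310:405],None,fx=6,fy=5))
```

```text
(array([150, 199,  35,   0,   1,   3,  13,  41, 108,  85,  44,  53,  55,
        16,   0,   0,   0,   0,   0,   0,   0,   0]), array([0.015, 0.02 , 0.025, 0.03 , 0.035, 0.04 , 0.045, 0.05 , 0.055,
       0.06 , 0.065, 0.07 , 0.075, 0.08 , 0.085, 0.09 , 0.095, 0.1  ,
       0.105, 0.11 , 0.115, 0.12 , 0.125]))
cap 104 [ 0.06194463 -0.10108677  0.07669469] [ 0.03155815 -0.11521221  0.07214758] [ 0.08190252 -0.08850452  0.08309516]
base [-0.10565607 -0.1802322   0.01207421] [0.11577727 0.070313   0.02799373]
-0.17 [-0.1046  0.1145]
-0.13 [-0.1054  0.1141]
-0.09 [-0.1056  0.1129]
-0.05 [-0.104   0.1158]
-0.01 [-0.1047  0.1144]
0.03 [-0.1054  0.1146]
0.06 [-0.1038  0.1142]
```

View pics/t3.png

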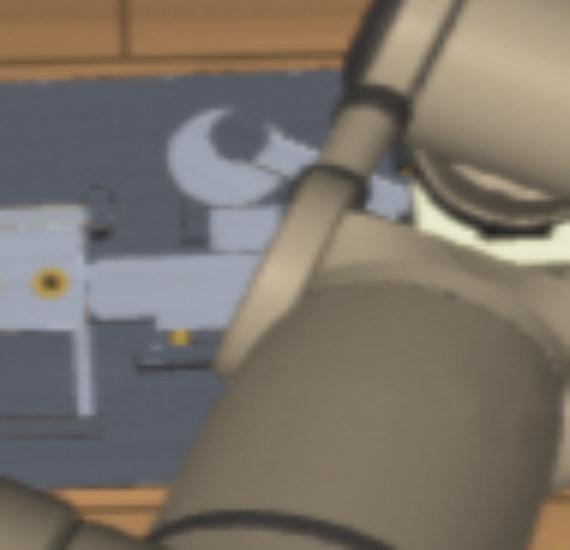

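The lever has swung from the pivot cap at (238,135) and now points about 0.5 rad short of the jig's -y, so cam is about 0.9. I'll check the pivot position once against the base-plate screws.

Run:
```python
from h import *
f=lambda c,r,z:np.round((world("top",None,c,r,z)-OJ)@RJ,4)
print("cap first",f(265+380/4.5,150+210/4.5,.078),"later",f(310+238/6,170+135/5,.078))
for z in (.078,.09):print(z,f(265+380/4.5,150+210/4.5,z))
print("knob",f(265+426/4.5,150+370/4.5,.118))
print("screws",[list(f(265+a/4.5,150+b/4.5,.022)) for a,b in((485,171),(504,490),(128,508))])
print("bushes/hinge",[list(f(265+a/4.5,150+b/4.5,.07)) for a,b in((182,225),(235,222))])
I,D=cams.get_image("wrist");cv2.imwrite("pics/w3.png",I)
```

```text
cap first [ 0.0689 -0.1001  0.078 ] later [ 0.068  -0.1006  0.078 ]
0.078 [ 0.0689 -0.1001  0.078 ]
0.09 [ 0.0667 -0.0995  0.09  ]
knob [-0.0298 -0.1187  0.118 ]
screws [[np.float64(0.0999), np.float64(-0.1665), np.float64(0.022)], [np.float64(-0.0907), np.float64(-0.1661), np.float64(0.022)], [np.float64(-0.0904), np.float64(0.0546), np.float64(0.022)]]
bushes/hinge [[np.float64(0.0675), np.float64(0.0139), np.float64(0.07)], [np.float64(0.0677), np.float64(-0.0167), np.float64(0.07)]]
```

View pics/w3.png

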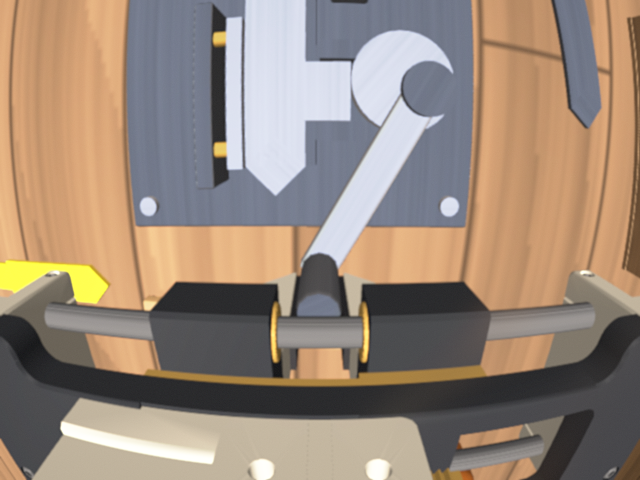

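The pivot is confirmed. The knob has slipped about 7 mm along the pads, which explains the sticking friction. I'll ease the grip so the tool recentres.

```bash
python3 -m creep '[[[0,0,0,0,0,0,5],[0,0,0,0,0,0,5],[0,0,0,0,0,0,5]]]' 12; python3 m.py
```

```text
time: 9.4
tool_pos: [0.5407, -0.1737, 0.0833]
ee_rot: [-0.0, 0.7, 0.714, -0.004]
contact_force: [-16.6, -18.1, 5.2]
opening: 0.193
finger_force: 12.0
[-16.56991765 -18.1407047    5.1749811 ] 0.19313892692958443 12.00123131275177
tcp in jig [ 0.02051399 -0.19158695  0.08325358] r 0.10410107971761176
cam 0.904621190735416 to go x,y -0.008413046373974942 0.04948600533359804
```

```bash
python3 -m creep '[[[0,0,0,-0.004,0.003,0,5],[0,0,0,-0.0055,0.008,0,5],[0,0,0,-0.0075,0.013,0,5],[0,0,0,-0.009,0.017,0,5],[0,0,0,-0.0105,0.022,0,5],[0,0,0,-0.0115,0.027,0,5],[0,0,0,-0.0125,0.032,0,5],[0,0,0,-0.013,0.037,0,5],[0,0,0,-0.0134,0.042,0,5],[0,0,0,-0.0134,0.042,0,5]]]' 12; python3 m.py
```

```text
time: 10.4
tool_pos: [0.5854, -0.1841, 0.0832]
ee_rot: [0.0, 0.7, 0.714, -0.002]
contact_force: [-6.8, -7.4, 1.6]
opening: 0.195
finger_force: 12.0
[-6.78722682 -7.41187424  1.61646405] 0.19479264987133843 11.998645663261414
tcp in jig [ 0.06497908 -0.20286566  0.08318448] r 0.10298812066435385
cam 1.3512282859437366 to go x,y 0.0028656570462211317 0.005020916094173031
```

```bash
python3 -m creep '[[[0,0,0,0,0.003,0,5],[0,0,0,0.001,0.005,0,5],[0,0,0,0.001,0.005,0,5],[0,0,0,0.001,0.005,0,5]]]' 12; python3 m.py; python3 -m creep '[[[0,0,0,0,0,0,5],[0,0,0,0,0,0,5],[0,0,0,0,0,0,5],[0,0,0,0,0,0,5]]]' 30; python3 m.py; python3 -c "
from h import *
I,D=cams.get_image('wrist');cv2.imwrite('pics/w4.png',I)
I,D=cams.get_image('scene');P,u,v=cloud('scene',D);Q=(P-OJ)@RJ
w=(abs(Q[:,1])<.022)&(Q[:,0]>-.02)&(Q[:,0]<.025);print('leaf z',np.median(Q[w,2]),w.sum())"
```

```text
time: 10.8
tool_pos: [0.5902, -0.1836, 0.0832]
ee_rot: [0.001, 0.7, 0.714, -0.002]
contact_force: [-6.8, -9.7, 1.4]
opening: 0.192
finger_force: 12.0
[-6.82388788 -9.68318453  1.3834216 ] 0.19175534856091556 11.998190581798553
tcp in jig [ 0.06977671 -0.20243984  0.08323181] r 0.10244008040590946
cam 1.3978202746553339 to go x,y 0.0024398370492187405 0.0002232910627534418
time: 11.2
tool_pos: [0.5902, -0.1836, 0.0832]
ee_rot: [0.001, 0.7, 0.714, -0.002]
contact_force: [-6.5, -10.2, 1.0]
opening: 0.19
finger_force: 30.0
[ -6.47048693 -10.24819602   0.98038501] 0.19011832424702219 29.997855126857758
tcp in jig [ 0.06977589 -0.20243462  0.08321972] r 0.1024348623475371
cam 1.397812184317732 to go x,y 0.0024346171934819805 0.00022410841947088922
leaf z 0.05603843716732271 306
```

View pics/w4.png

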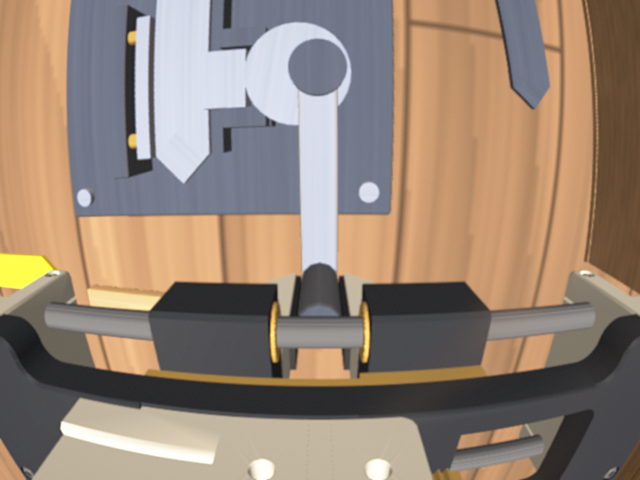

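The lever runs from (318,68) to (320,290), parallel to the blank and pointing away from the drill plate. The knob is gripped and the leaf is still flat, so I'm handing it in.

```bash
python3 -c "
from plant import order
print(order.hand_in())"
```

```text
the job is handed in; nothing more can be done
None
```

The job is handed in at about 11 s: the drill plate lies flat over the blank's tang, and the gripper is still holding the cam lever at its highest lift (measured 1.398, target 1.4).

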